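Jack up the bench shaker and hold it

ROBOT

A 7-joint arm with a two-finger parallel gripper is mounted at the origin on the work surface. World frame = base frame: x ahead of the robot, y to its left, z up, the work surface at z = 0. Lengths are in m, angles in rad, forces in N, time in s.
With the tool pointing down it reaches from about 0.425 to 1.025 m from the base axis. Payload 9.4 kg.
Tool frame: the origin (TCP) lies at the very end of the fingers, on their centre line; the grasp point (between the pads) lies bot.hold_point_z behind it (bot.hold_point_z is the distance from the TCP to the grasp point, in m); z points along the fingers, x is the direction in which the jaws open and shut, and the axes are right-handed (so a half turn about z gives the same grasp; the last joint's range is limited). The gripper opens to 85 mm and grips with 20 to 120 N. Pads are 22 mm wide; open, the fingers measure 114 mm over their backs; the gripper's body (76 mm by 85 mm) begins 54 mm behind the grasp point. The pads swing forward as they close: fully open they stand 13 mm farther back than shut.
Start: joints at [1.051, 0.599, -0.003, 1.599, 0.002, 0.943, -0.08], TCP at [0.311, -0.655, 0.231] pointing down, gripper open.
Joint ranges: [-2.57, 2.57], [-0.35, 1.97], [-1.29, 1.29], [0.11, 2.56], [-1.05, 4.19], [0.11, 1.86], [-2.63, 2.63]. Speed limits (rad/s): [2.22, 2.22, 3.01, 3.01, 3.14, 3.14, 3.14].

INTERFACE

Orientations are given as a unit quaternion [x, y, z, w].
In Python, from station import bot gives the robot as it stands.
- The arm moves only by the tool send_rows, never from a script. Its argument "deltas" is a list of rows, each a list of 7 numbers: the turn, a rotation vector about the tool's x, y, z in degrees, then the shift along the tool's x, y, z in mm, then the closure, from -1 (fully open) to 1 (shut). In form: [[wx, wy, wz, dx, dy, dz, jaw], ...]. A call has 1 to 10 rows; each row shifts and turns the commanded pose from where the row before left it, along the tool's axes as they then stand; what a row does not reach is not made up. A row lasts 1/10 s, in which the tool goes at most 50 mm and 8.59 degrees, less where a joint would pass 70% of its speed; a pose out of reach is approached as far as the arm can. A call is refused whole if a number of a shift passes 50 or a number of a turn 8.59, either way. A call with a gripper value outside its range is refused whole. The fingers move at their own pace and stop on an object; "grip_force" is the grip in N (left out, the last holds). Time passes only in rows, so rows that do not move let the fingers close. It gives the time, the measured TCP pose, the force and the opening at its end, in the units of the state.
- bot.state(): the state, without advancing time (a new reading comes with each control period).
- bot.get_image(name): name is "scene" or "top" or "wrist"; returns (picture, depth): 480x640x3 uint8, red, green, blue; 480x640 float32, m along the optical axis (not along the pixel's ray), 0 where there is no reading.
- bot.calibration(name): a dict with "fx", "fy", "cx", "cy" (pixels), "xyz" and "orientation" of the camera in the world; the wrist camera has in their place "hand_eye" (4x4, takes a point from camera to tool coordinates, whose origin is the TCP and whose axes are the tool frame's). Camera axes: x right, y down, z forward; pixel columns grow to the right and rows downward; lengths in m; the calibration is good to about 2 mm. A picture is of the moment at which its call begins: read the wrist's pose just before it. calibration takes no time and is no camera call.
- bot.hand_in(): hands the job in, once; it reports no verdict.
The state is a dict: "time_s": time; "joints": joint angles; "joint_vel": joint speeds; "joint_torque": joint torques, N m; "tool_pos": TCP position; "tool_rot": TCP orientation; "wrist_force": force on the tool from outside, world axes, zero at the start; "moment": the same for the moment, N m; "finger_gap": opening from 0.0 (shut) to 1.0 (fully open).
Only numpy, scipy, OpenCV 4.12 (cv2) and the standard library are available. Lean on these libraries where they do the work, as an engineer would, in place of code of your own. Each camera call takes 0.05 s, during which the arm holds its last target. There are 200 camera calls.

TASK

The bench shaker's lug must be jacked up and held so a colleague can change a foot: take the red lift pad from the blue parts bin, seat it in the cup of the small blue lever jack, let go, then slide the jack along the bench until the cup with the pad is centred under the round red mark on the shaker's steel lug. Pump the handle: press the red paddle fully down so the jack lifts the lug, let the handle come fully up again so the shaker stands back on its feet, then press it fully down a second time. Finish holding the paddle down with the lug raised by the jack alone, without touching the shaker, and leave the other pads, the glass flask and the petri dishes where they are.

Things in the scene. Friction and masses are not known exactly. Their poses are not given: they have to be found in the camera images.
- pad_red: The red lift pad to use: a hard round puck, 36 mm diameter, 16 mm high, 30 g, lying flat in one of the bin's three compartments (which one varies). Origin: centre of its underside, z up.
- pad_white: A white pad of the same size in another compartment; stays in the bin. Origin: centre of underside.
- pad_black: A black pad of the same size in another compartment; stays in the bin. Origin: centre of underside.
- bin: Fixed blue open parts bin, 235 mm (its x) by 120 mm (its y) by 28 mm high, walls and floor 4 mm thick, two dividers as high as the walls making three compartments in a row along its x, each about 73 mm (x) by 112 mm (y) inside. Origin: centre of its underside. A pad is best gripped with the fingers closing along the bin's y.
- jack: Loose small blue lever jack, about 0.75 kg, standing on the bench; slides when pushed. Origin: on the bench, below its yellow grip block. Local -x points to the nose with the saddle cup (cup axis at x = -75 mm), +x to the handle. Base plate x -105 to +85 mm, 76 mm wide, 12 mm thick; blue housing x -32 to +42 mm, 44 mm wide, 52 mm high.
- jack_grip (a point): Centre of the top of the jack's yellow grip block, above the jack's origin, 94 mm above the bench; the block is 26 mm along the jack's x, 20 mm along its y, and stands free above 52 mm height. For moving the jack: grip it from above, fingers closing along the jack's y.
- handle_hinge (a point): The handle's hinge axis (along the jack's y): 45 mm from the jack's origin towards +x, 45 mm above the bench.
- saddle (a point): Centre of the saddle cup's inner floor, where the pad's underside sits: 50 mm above the bench with the handle up. The cup is 54 mm across outside, about 45 mm inside, its rim 4 mm above this floor. It rises straight up by 20 mm as the handle goes fully down and sinks as the handle rises.
- handle (a joint): Angle of the jack's handle: 0 = fully up (as found; a spring and the load return it there when released), 0.55 rad = fully down (stop). Pressing the paddle needs about 2 to 3 N unloaded and up to about 12 N once the shaker is being lifted; the pad meets the lug at about 0.2 rad.
- paddle (a point): Centre of the top face of the handle's red paddle, 56 mm (along the handle) by 44 mm by 10 mm, 150 mm from the hinge axis: about 122 mm above the bench with the handle up, about 44 mm when fully down, on an arc about the hinge (about 20 mm farther from the jack when down). It is pressed from above with the closed fingers.
- shaker: White bench-top orbital shaker with clamped flasks, housing 320 mm by 340 mm, 108 mm high with its tray, 5.5 kg; its feet on the side away from the lug stay on the bench and act as a hinge (it tips up at the lug side only). Origin: at bench height below the middle of the lug-side wall (300 mm from that hinge line); its +y points out along the lug.
- lift_mark (a point): Lift point: centre of the steel lug's flat underside, 73 mm above the bench at rest (7 mm over the seated pad), under a 38 mm red disc with white centre on the lug's top. The lug sticks out 65 mm from the shaker's wall along this frame's +y, is 80 mm wide, 10 mm thick; the point is 40 mm from the wall. The jack fits nose first, its -x along this frame's -y, sliding in along -y.
- flask: Loose amber glass flask with foil cap at the back of the table, 84 mm base, 117 mm high; bystander. Origin: centre of underside.
- dishes_tall: Loose stack of four petri dishes with red lids, 94 mm diameter, 60 mm high; bystander. Origin: centre of underside.
- dishes_low: Loose stack of two petri dishes with red lids, 94 mm diameter, 30 mm high; bystander beyond the jack. Origin: centre of underside.
Things that resemble listed ones, but are neither listed nor needed, are in the scene too. There is more than one size of the pad_red; the job needs the middle-sized.

How it is judged:
On the way, in this order (a step that is already met when the one before it is completed fails the run):
1. the red pad sits flat in the saddle cup, let go (horizontal distance between pad_red and saddle below 0.008 m and z of pad_red in the frame of saddle between -0.004 and 0.004 m and contact force between the fingers and pad_red below 0.2 N), for 0.2 s.
2. the jack stands flat with the cup and pad centred under the lift mark (horizontal distance between pad_red and saddle below 0.008 m and z of pad_red in the frame of saddle between -0.004 and 0.004 m and horizontal distance between saddle and lift_mark below 0.015 m and angle between jack's own z axis and vertical below 0.08 rad and height (world z) of jack below 0.006 m), for 0.2 s.
3. first stroke: handle fully down, lug lifted on the pad (horizontal distance between pad_red and saddle below 0.008 m and z of pad_red in the frame of saddle between -0.004 and 0.004 m and horizontal distance between saddle and lift_mark below 0.015 m and value of joint handle above 0.46 rad and height (world z) of lift_mark above 0.081 m and contact force between pad_red and shaker above 4 N), for 0.2 s.
4. handle fully up again, shaker back on its feet (value of joint handle below 0.09 rad and height (world z) of lift_mark below 0.0745 m), for 0.1 s.
5. second stroke: handle fully down, lug lifted on the pad (all of step 3), for 0.2 s.
At the end, for the whole second after the job is handed in: Fingers press the jack (over 2 N); handle steady beyond 0.46 of 0.55 rad; jack flat, red pad within 8 mm in the cup, cup within 15 mm of the mark sideways, pad carrying the lug (over 4 N) at least 8 mm above rest; robot not touching the shaker (all of step 5 and angle between jack's own z axis and vertical below 0.08 rad and height (world z) of jack below 0.006 m and contact force between the fingers and jack above 2 N and contact force between each of the arm, the fingers and shaker below 0.5 N and linear speed of jack below 0.02 m/s and velocity of joint handle between -0.1 and 0.1 rad/s); the arm keeps its last pose, push and grip.
It fails at once if another pad, the flask or a dish stack is moved more than 30 mm (distance of any of pad_white, pad_black, flask, dishes_tall, dishes_low from where it was at the start of the episode above 0.03 m).
It also fails if it takes over 64 s, if anything falls off the work surface, if the arm or the gripper's body presses on something with over 40 N, if the wrist force passes 120 N, or if a joint passes its speed limit or range.

## Working session

There is one attempt and no reset: what is moved stays moved. The work goes in short steps, Python scripts to look and compute and a tool call to move; the robot and the scene stay as the last step left them, time stands still between calls to the robot, and variables do not carry over. Pictures are saved under pics/ and viewed, about 8 in all and at most 12, crops included, and the job is handed in when it is done.

Besides the shell and the picture viewer there is one more tool, called after ">>>" by a JSON object that holds its "name" and its "arguments", one argument or row to a line. send_rows: Moves the arm, as the interface text tells. Its arguments: {"type":"object","properties":{"deltas":{"type":"array","items":{"type":"array","items":{"type":"number"}}},"grip_force":{"type":"number"}},"required":["deltas"]}

```bash
mkdir -p pics; cat > h.py <<'E'
import numpy as np, cv2
from scipy.spatial.transform import Rotation as R
from station import bot
def snap(name,tag):
    s=bot.state(); im,d=bot.get_image(name); c=bot.calibration(name)
    np.savez(f'pics/{tag}.npz',im=im,d=d,pos=s['tool_pos'],rot=s['tool_rot'])
    cv2.imwrite(f'pics/{tag}.png',im[:,:,::-1]); return im,d
def pose(name,tag):
    z=np.load(f'pics/{tag}.npz'); c=bot.calibration(name)
    if name=='wrist':
        T=np.eye(4);T[:3,:3]=R.from_quat(z['rot']).as_matrix();T[:3,3]=z['pos'];T=T@np.array(c['hand_eye'])
    else:
        T=np.eye(4);T[:3,:3]=R.from_quat(c['orientation']).as_matrix();T[:3,3]=c['xyz']
    return z,c,T
def px(name,tag,u,v,zpl=None):
    z,c,T=pose(name,tag); r=np.array([(u-c['cx'])/c['fx'],(v-c['cy'])/c['fy'],1.])
    if zpl is None:
        return T[:3,:3]@(r*z['d'][int(round(v)),int(round(u))])+T[:3,3]
    w=T[:3,:3]@r; return T[:3,3]+w*(zpl-T[2,3])/w[2]
def st():
    s=bot.state(); print({k:np.round(s[k],4).tolist() for k in ['time_s','joints','tool_pos','tool_rot','wrist_force','finger_gap']})
E
python3 - <<'E'
from h import *
st(); print(bot.hold_point_z)
for n in ['top','scene']:
    snap(n,n+'0'); c=bot.calibration(n); print({k:np.round(v,3).tolist() for k,v in c.items()})
print(np.round(bot.calibration('wrist')['hand_eye'],3))
E
```

```text
{'time_s': 0.0, 'joints': [1.0513, 0.6001, -0.0025, 1.6001, 0.0018, 0.9429, -0.0798], 'tool_pos': [0.3104, -0.6547, 0.2304], 'tool_rot': [0.8451, -0.5345, -0.0007, -0.0004], 'wrist_force': [-0.032, 0.6014, 0.751], 'finger_gap': 0.9992}
0.0187
{'fx': 521.088, 'fy': 521.088, 'cx': 313.409, 'cy': 234.867, 'xyz': [0.484, 0.063, 1.325], 'orientation': [-0.7, 0.713, -0.015, 0.026]}
{'fx': 472.909, 'fy': 472.909, 'cx': 315.123, 'cy': 234.489, 'xyz': [0.886, 0.645, 0.704], 'orientation': [0.242, 0.886, -0.383, -0.097]}
[[ 1.     0.     0.    -0.001]
 [-0.     0.959  0.283 -0.072]
 [ 0.    -0.283  0.959 -0.143]
 [ 0.     0.     0.     1.   ]]
```

View pics/top0.png

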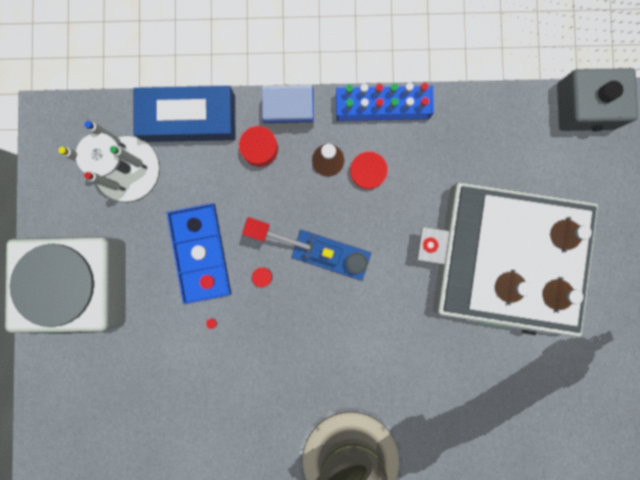

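View pics/scene0.png

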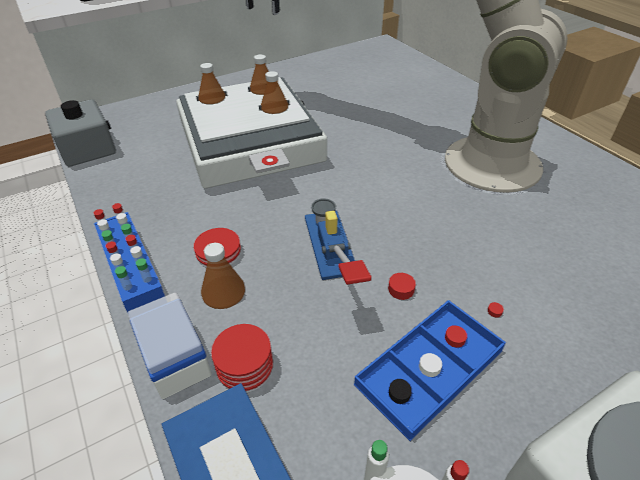

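Top view: bin at about (199,254), with black pad (194,225), white (198,253) and red (207,282). The jack's cup is at (355,263), grip at (327,253) and paddle at (256,229). The lug mark is at (431,245). Red-pad candidates are (207,282) in the bin, a larger puck at (262,277) on the bench and a smaller one at (211,323). The bin one, middle-sized, fits the description. I'll check it in a close crop.

```bash
python3 - <<'E'
from h import *
z,c,T=pose('top','top0')
im=z['im'][195:335,160:460,::-1]
cv2.imwrite('pics/crop1.png',cv2.resize(im,None,fx=2.66,fy=2.66,interpolation=cv2.INTER_CUBIC))
for n,u,v,h in [('padbin',207,282,.02),('padbig',262,277,.02),('padsmall',211,323,.015)]:
    P=px('top','top0',u,v,h); print(n,P.round(3),px('top','top0',u,v).round(3))
hsv=cv2.cvtColor(z['im'],cv2.COLOR_RGB2HSV)
m=(((hsv[...,0]<8)|(hsv[...,0]>172))&(hsv[...,1]>150)&(hsv[...,2]>80)).astype(np.uint8)
n,l,s,ce=cv2.connectedComponentsWithStats(m)
for i in range(1,n):
    if s[i][4]>20: print(s[i],ce[i].round(1))
m=((hsv[...,0]>22)&(hsv[...,0]<35)&(hsv[...,1]>150)&(hsv[...,2]>120)).astype(np.uint8)
n,l,s,ce=cv2.connectedComponentsWithStats(m)
for i in range(1,n):
    if s[i][4]>20: print('y',s[i],ce[i].round(1))
E
```

```text
padbin [0.447 0.351 0.02 ] [0.447 0.35  0.021]
padbig [0.457 0.213 0.02 ] [0.457 0.212 0.022]
padsmall [0.344 0.342 0.015] [0.344 0.344 0.009]
[377  85   5   6  27] [378.9  87.4]
[421  84   7   6  30] [424.2  86.4]
[422  99   6   6  29] [424.4 101.4]
[377 100   5   6  27] [379.1 102.4]
[ 239  126   38   40 1153] [258.1 145.7]
[ 351  152   36   37 1039] [368.3 169.9]
[ 85 173   6   5  26] [ 87.5 175.2]
[243 218  26  23 395] [255.4 229. ]
[424 238  14  14  96] [430.1 244.8]
[252 268  19  19 282] [261.3 276.9]
[201 276  12  12 117] [206.5 281.6]
[207 319   9   9  67] [211.  323.1]
y [ 59 148   7   6  35] [ 62.2 150.3]
y [322 249  11   8  66] [327.2 252.7]
```

View pics/crop1.png

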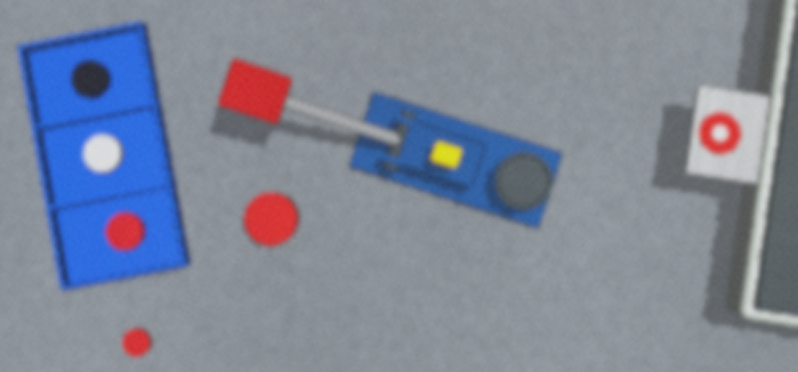

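The crop shows the red pad in the bin, (125,231) in the crop, about 33 mm across. The others measure about 47 mm and 22 mm, so the bin pad is the right one. It also gives me the bin, jack and lug outlines for the yaw angles.

```bash
python3 - <<'E'
from h import *
f=lambda u,v,h: px('top','top0',160+(u+.5)/2.66-.5,195+(v+.5)/2.66-.5,h)
ang=lambda a,b: np.degrees(np.arctan2(*(b-a)[[1,0]])).round(1)
b=[f(*p,.028) for p in [(20,46),(145,23),(188,265),(65,288)]]
print('bin c',np.mean(b,0).round(4),'x-dir',ang(b[0],b[3]),ang(b[1],b[2]),'y',ang(b[0],b[1]),ang(b[3],b[2]))
print('padred',f(125,231,.02).round(4))
j=[f(*p,.012) for p in [(372,93),(561,153),(540,227),(350,167)]]
print('jack nose dir',ang(j[0],j[1]),ang(j[3],j[2]),'side',ang(j[3],j[0]),ang(j[2],j[1]),np.mean(j,0).round(4))
g=f(446,154,.094);cu=f(522,180,.054);print('grip',g.round(4),'cup',cu.round(4),ang(g,cu),np.linalg.norm((g-cu)[:2]))
print('paddle',f(255,92,.122).round(4))
m=f(720,133,.083);print('mark',m.round(4),px('top','top0',430.2,244.9).round(4))
l=[f(*p,.083) for p in [(700,86),(769,95),(757,183),(687,173)]]
print('lug dir(out)',ang(l[1],l[0]),ang(l[2],l[3]),'edge',ang(l[3],l[0]))
w=[px('top','top0',u,v,.108) for u,v in [(458,184),(440,314),(596,205),(580,333)]]
print('wall',ang(w[0],w[1]),ang(w[2],w[3]),'out',ang(w[2],w[0]),ang(w[3],w[1]))
for n,u,v,h in [('dt',258.1,145.7,.06),('dl',368.3,169.9,.03),('flask',328,155,.1)]: print(n,px('top','top0',u,v,h).round(3))
E
```

```text
bin c [0.5199 0.3688 0.028 ] x-dir -169.6 -170.3 y -80.6 -80.4
padred [0.4481 0.3515 0.02  ]
jack nose dir -108.7 -108.5 side -17.5 -17.2 [0.5096 0.039  0.012 ]
grip [0.5134 0.0489 0.094 ] cup [ 0.4893 -0.0206  0.054 ] -109.1 0.07356462410009329
paddle [0.5697 0.2146 0.122 ]
mark [ 0.528  -0.1964  0.083 ] [ 0.5275 -0.1961  0.0826]
lug dir(out) 81.4 80.8 edge -10.1
wall 170.3 170.2 out 80.1 81.4
dt [0.78  0.214 0.06 ]
dl [ 0.72  -0.058  0.03 ]
flask [0.745 0.043 0.1  ]
```

The jack's nose points at −108.7°, and the lug's outward direction is about 80.7°. The target for the jack origin is about (0.540, −0.122). First I raise the tool clear of the shaker flasks, then swing around to the bin.

>>> {"name": "send_rows", "arguments": {
  "deltas": [
    [0,0,0,0,0,-40,-0.3],
    [0,0,0,0,0,-45,-0.3],
    [0,0,0,0,0,-45,-0.3],
    [0,0,0,0,0,-45,-0.3],
    [0,0,-3.5,-4,-39,0,-0.3],
    [0,0,-3.5,-4,-39,0,-0.3],
    [0,0,-3.5,-4,-39,0,-0.3],
    [0,0,-3.5,-4,-39,0,-0.3],
    [0,0,-3.5,-4,-39,0,-0.3],
    [0,0,-3.5,-4,-39,0,-0.3]
  ],
  "grip_force": 40
}}

```text
time_s: 1.1
tool_pos: [0.4909, -0.5035, 0.4056]
tool_rot: [0.929, -0.37, -0.0, -0.0]
wrist_force: [0.9, -1.0, -0.1]
finger_gap: 0.649
```

>>> {"name": "send_rows", "arguments": {
  "deltas": [
    [0,0,-3.5,-4,-39,0,-0.3],
    [0,0,-3.5,-4,-39,0,-0.3],
    [0,0,-3.5,-4,-39,0,-0.3],
    [0,0,-3.5,-4,-39,0,-0.3],
    [0,0,-3.5,-4,-39,0,-0.3],
    [0,0,-3.5,-4,-39,0,-0.3],
    [0,0,-3.5,-4,-39,0,-0.3],
    [0,0,-3.5,-4,-39,0,-0.3],
    [0,0,-3.5,-4,-39,0,-0.3],
    [0,0,-3.5,-4,-39,0,-0.3]
  ]
}}

```text
time_s: 2.1
tool_pos: [0.6347, -0.1453, 0.4057]
tool_rot: [0.997, -0.074, -0.0, -0.0]
wrist_force: [0.3, 0.0, -0.4]
finger_gap: 0.652
```

>>> {"name": "send_rows", "arguments": {
  "deltas": [
    [0,0,-6,-4,-39,0,-0.3],
    [0,0,-6,-4,-39,0,-0.3],
    [0,0,-6,-4,-39,0,-0.3],
    [0,0,-6,-4,-39,0,-0.3],
    [0,0,-6,-4,-39,0,-0.3],
    [0,0,-6,-4,-39,0,-0.3],
    [0,0,-6,-4,-39,0,-0.3],
    [0,0,-6,-4,-39,0,-0.3],
    [0,0,-6,-4,-39,0,-0.3],
    [0,0,-6,0,-30,0,-0.3]
  ]
}}

```text
time_s: 3.1
tool_pos: [0.4881, 0.1929, 0.4061]
tool_rot: [0.9, 0.436, -0.0, -0.0]
wrist_force: [0.0, 1.0, -0.7]
finger_gap: 0.65
```

>>> {"name": "send_rows", "arguments": {
  "deltas": [
    [0,0,-8,23,-13,25,-0.3],
    [0,0,-8,23,-13,25,-0.3],
    [0,0,-8,23,-13,25,-0.3],
    [0,0,-8,23,-13,25,-0.3],
    [0,0,-8,23,-13,25,-0.3],
    [0,0,-8,23,-13,25,-0.3],
    [0,0,0,0,0,0,-0.3],
    [0,0,0,0,0,0,-0.3]
  ]
}}

```text
time_s: 3.9
tool_pos: [0.4607, 0.3425, 0.2556]
tool_rot: [0.647, 0.762, -0.001, -0.0]
wrist_force: [0.4, 0.1, -0.5]
finger_gap: 0.653
```

```bash
python3 - <<'E'
from h import *
st(); snap('wrist','w1'); st()
z,c,T=pose('wrist','w1')
hsv=cv2.cvtColor(z['im'],cv2.COLOR_RGB2HSV)
m=(((hsv[...,0]<8)|(hsv[...,0]>172))&(hsv[...,1]>150)&(hsv[...,2]>80)).astype(np.uint8)
n,l,s,ce=cv2.connectedComponentsWithStats(m)
for i in range(1,n):
    if s[i][4]>100: print(s[i],ce[i].round(1),px('wrist','w1',*ce[i],.02).round(4),z['d'][int(ce[i][1]),int(ce[i][0])])
E
```

```text
{'time_s': 3.9, 'joints': [-0.1584, 0.5084, -0.8419, 1.8885, 0.4608, 0.9524, 0.5205], 'tool_pos': [0.4607, 0.3425, 0.2556], 'tool_rot': [0.647, 0.7625, -0.0009, -0.0003], 'wrist_force': [0.4029, 0.0564, -0.4985], 'finger_gap': 0.6533}
{'time_s': 3.95, 'joints': [-0.1575, 0.5073, -0.8414, 1.8878, 0.4607, 0.9525, 0.5205], 'tool_pos': [0.4615, 0.3421, 0.2563], 'tool_rot': [0.6477, 0.7619, -0.0003, 0.0001], 'wrist_force': [0.6861, 0.6962, -0.6332], 'finger_gap': 0.6459}
[326  86  24  28 522] [337.6  99.2] [0.3441 0.3442 0.02  ] 0.35739174
[ 181  165   50   46 1781] [205.5 187.2] [0.4563 0.2166 0.02  ] 0.37369138
[314 184  32  32 775] [329.3 199.3] [0.4472 0.3536 0.02  ] 0.3812781
[ 131  290   66   64 2544] [162.5 323.3] [0.6332 0.1759 0.02  ] 0.30998394
[  0 331  20  56 548] [  7.3 359.6] [ 0.7185 -0.0189  0.02  ] 0.42925474
[ 141  418   51   57 1814] [169.2 445.6] [0.8246 0.1921 0.02  ] 0.42618486
```

View pics/w1.png

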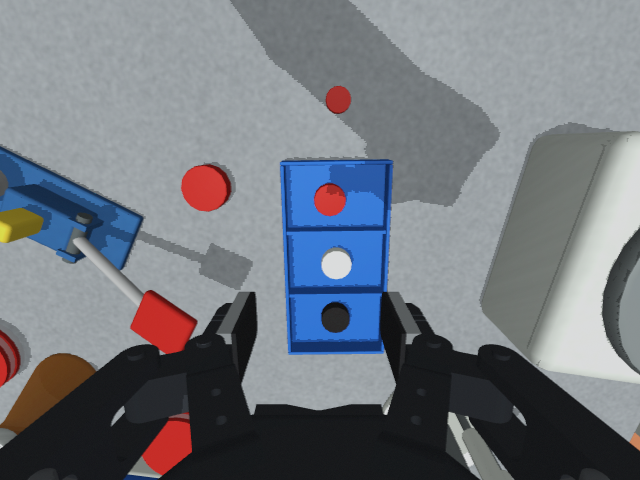

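The wrist view shows the red pad at (329,199) in the bin's end compartment, white at (336,264) and black at (335,318), with the jaws in line with the bin's y. I move over the red pad and go down.

>>> {"name": "send_rows", "arguments": {
  "deltas": [
    [0,0,0,6,-6,0,-0.3],
    [0,0,0,7,-6,20,-0.3],
    [0,0,0,0,0,40,-0.3],
    [0,0,0,0,0,40,-0.3],
    [0,0,0,0,0,40,-0.3],
    [0,0,0,0,0,40,-0.3],
    [0,0,0,0,0,25,-0.3],
    [0,0,0,0,0,15,-0.3],
    [0,0,0,0,0,0,-0.3],
    [0,0,0,0,0,0,-0.3]
  ]
}}

```text
time_s: 4.95
tool_pos: [0.4477, 0.3538, 0.0374]
tool_rot: [0.647, 0.762, 0.001, 0.0]
wrist_force: [-0.2, 0.3, 0.9]
finger_gap: 0.652
```

>>> {"name": "send_rows", "arguments": {
  "deltas": [
    [0,0,0,0,0,15,-0.3],
    [0,0,0,0,0,10,-0.3],
    [0,0,0,0,0,3,-0.3],
    [0,0,0,0,0,0,0.1],
    [0,0,0,0,0,0,0.4],
    [0,0,0,0,0,0,1],
    [0,0,0,0,0,0,1],
    [0,0,0,0,0,0,1],
    [0,0,0,0,0,0,1],
    [0,0,0,0,0,0,1]
  ],
  "grip_force": 40
}}

```text
time_s: 5.95
tool_pos: [0.4474, 0.3534, 0.0084]
tool_rot: [0.647, 0.762, 0.0, 0.0]
wrist_force: [0.2, 0.3, 3.0]
finger_gap: 0.396
```

>>> {"name": "send_rows", "arguments": {
  "deltas": [
    [0,0,0,0,0,-20,1],
    [0,0,0,0,0,-40,1],
    [0,0,0,0,0,-48,1],
    [0,0,0,0,0,-48,1],
    [0,0,0,0,0,-48,1],
    [0,0,0,0,0,-40,1],
    [0,0,7.9,-18.5,24,0,1],
    [0,0,7.9,-18.5,24,0,1],
    [0,0,7.9,-18.5,24,0,1],
    [0,0,7.9,-18.5,24,0,1]
  ]
}}

```text
time_s: 6.95
tool_pos: [0.5397, 0.2754, 0.2523]
tool_rot: [0.832, 0.555, 0.0, -0.0]
wrist_force: [1.0, 0.8, -1.2]
finger_gap: 0.394
```

>>> {"name": "send_rows", "arguments": {
  "deltas": [
    [0,0,7.9,-18.5,24,0,1],
    [0,0,7.9,-18.5,24,0,1],
    [0,0,7.9,-18.5,24,0,1],
    [0,0,7.9,-18.5,24,0,1],
    [0,0,7.9,-18.5,24,0,1],
    [0,0,7.9,-18.5,24,0,1],
    [0,0,7.9,-18.5,24,0,1],
    [0,0,7.9,-18.5,24,0,1],
    [0,0,7.9,-18.5,24,0,1],
    [0,0,7.9,-18.5,24,0,1]
  ]
}}

```text
time_s: 7.95
tool_pos: [0.5118, -0.0037, 0.2521]
tool_rot: [0.995, -0.101, -0.0, 0.0]
wrist_force: [0.2, 0.3, -0.0]
finger_gap: 0.392
```

>>> {"name": "send_rows", "arguments": {
  "deltas": [
    [0,0,7.5,-18.5,24,0,1],
    [0,0,0,0,0,0,1],
    [0,0,0,0,0,0,1]
  ]
}}

```text
time_s: 8.25
tool_pos: [0.4895, -0.0225, 0.2525]
tool_rot: [0.987, -0.162, 0.0, 0.0]
wrist_force: [0.5, 0.5, -0.5]
finger_gap: 0.392
```

```bash
python3 - <<'E'
from h import *
snap('wrist','w2'); st()
z,c,T=pose('wrist','w2')
# predicted pixel of cup
for P in [(.489,-.0215,.054),(.5131,.0487,.094)]:
    q=np.linalg.inv(T)@np.r_[P,1]; print(q[0]/q[2]*c['fx']+c['cx'],q[1]/q[2]*c['fy']+c['cy'])
E
```

```text
{'time_s': 8.3, 'joints': [0.156, 0.3051, -0.2901, 2.0879, 0.1243, 0.7636, -0.5366], 'tool_pos': [0.4902, -0.0219, 0.2525], 'tool_rot': [0.9868, -0.1619, 0.0004, -0.0002], 'wrist_force': [-0.1206, -0.618, -0.5249], 'finger_gap': 0.3957}
317.5564784754587 216.300192061617
317.8679889451809 139.88411544991504
```

View pics/w2.png

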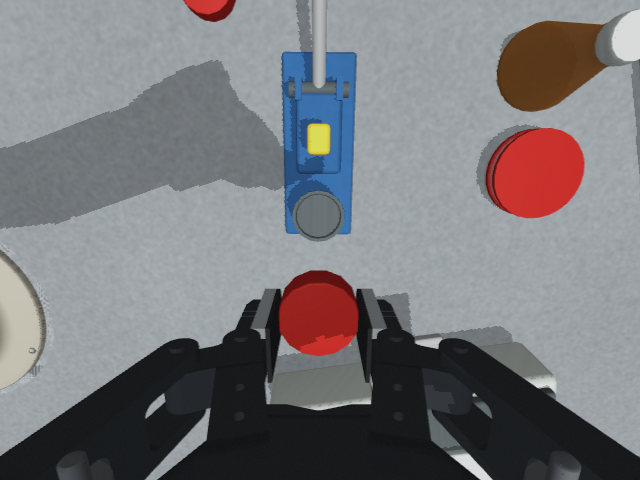

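The wrist view shows the cup centre at (318,216) and the grip block at (318,139), both within 1 px of prediction. The pad is held centred at (318,312) and the jaws line up with the jack. Next I lower it into the cup.

>>> {"name": "send_rows", "arguments": {
  "deltas": [
    [0,0,0,-1,0,30,1],
    [0,0,0,0,0,45,1],
    [0,0,0,0,0,45,1],
    [0,0,0,0,0,35,1],
    [0,0,0,0,0,20,1],
    [0,0,0,0,0,10,1],
    [0,0,0,0,0,5,1],
    [0,0,0,0,0,5,1],
    [0,0,0,0,0,0,1],
    [0,0,0,0,0,0,1]
  ]
}}

```text
time_s: 9.3
tool_pos: [0.4892, -0.022, 0.058]
tool_rot: [0.987, -0.163, 0.001, -0.0]
wrist_force: [-0.1, -0.5, -0.6]
finger_gap: 0.395
```

>>> {"name": "send_rows", "arguments": {
  "deltas": [
    [0,0,0,0,0,2,1],
    [0,0,0,0,0,1,1],
    [0,0,0,0,0,0,1]
  ]
}}

```text
time_s: 9.6
tool_pos: [0.4888, -0.022, 0.0544]
tool_rot: [0.987, -0.163, 0.0, -0.0]
wrist_force: [0.2, -0.8, -0.1]
finger_gap: 0.395
```

>>> {"name": "send_rows", "arguments": {
  "deltas": [
    [0,0,0,0,0,0,0.1],
    [0,0,0,0,0,0,0.0],
    [0,0,0,0,0,0,-0.2],
    [0,0,0,0,0,-5,-0.3],
    [0,0,0,0,0,-15,-0.3],
    [0,0,0,0,0,-30,-0.3],
    [0,0,0,0,0,-30,-0.3],
    [0,0,0,0,0,-30,-0.3],
    [0,0,0,0,0,0,-0.3]
  ]
}}

```text
time_s: 10.5
tool_pos: [0.4903, -0.022, 0.1679]
tool_rot: [0.987, -0.163, 0.003, -0.0]
wrist_force: [0.1, -0.9, -0.3]
finger_gap: 0.65
```

```bash
python3 - <<'E'
from h import *
snap('wrist','w3'); snap('scene','s3'); st()
z=np.load('pics/w3.npz')['im'][...,::-1]; s=np.load('pics/s3.npz')['im'][...,::-1]
a=z[60:360,200:440]; b=cv2.resize(s[180:290,270:390],None,fx=2.73,fy=2.73)
cv2.imwrite('pics/c3.png',np.hstack([a,b[:300]]))
E
```

```text
{'time_s': 10.6, 'joints': [0.1228, 0.4301, -0.2616, 2.1844, 0.2092, 0.5481, -0.6224], 'tool_pos': [0.4889, -0.0222, 0.165], 'tool_rot': [0.9866, -0.163, 0.0009, -0.0001], 'wrist_force': [-0.6193, -0.3438, -1.1503], 'finger_gap': 0.6479}
```

View pics/c3.png

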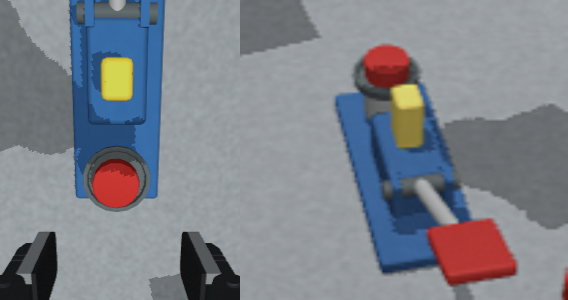

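The pad sits inside the cup rim in both views: crop (116,184) in the wrist view and (387,66) in the scene view. I'll check the offset numerically and get the grip position.

```bash
python3 - <<'E'
from h import *
print('pad',px('wrist','w3',316,244,.066).round(4),px('wrist','w3',316,244).round(4),'cup',px('wrist','w3',316,239,.054).round(4),'grip',px('wrist','w3',317,139,.094).round(4))
E
```

```text
pad [ 0.4891 -0.0213  0.066 ] [ 0.4892 -0.0211  0.0667] cup [ 0.4893 -0.0208  0.054 ] grip [0.5139 0.0493 0.094 ]
```

>>> {"name": "send_rows", "arguments": {
  "deltas": [
    [0,0,0,0,-25,0,-0.3],
    [0,0,0,0,-30,0,-0.3],
    [0,0,0,0,-20,10,-0.3],
    [0,0,0,0,0,30,-0.3],
    [0,0,0,0,0,35,-0.3],
    [0,0,0,0,0,20,-0.3],
    [0,0,0,0,0,8,-0.3],
    [0,0,0,0,0,0,-0.3],
    [0,0,0,0,0,0,-0.3]
  ]
}}

```text
time_s: 11.5
tool_pos: [0.5128, 0.0491, 0.0615]
tool_rot: [0.987, -0.163, -0.0, 0.0]
wrist_force: [0.7, 0.3, -0.8]
finger_gap: 0.649
```

>>> {"name": "send_rows", "arguments": {
  "deltas": [
    [0,0,0,0,0,0,0.1],
    [0,0,0,0,0,0,0.4],
    [0,0,0,0,0,0,0.6],
    [0,0,0,0,0,0,1],
    [0,0,0,0,0,0,1],
    [0,0,0,0,0,0,1],
    [0,0,0,0,0,0,1],
    [0,0,0,0,0,0,1]
  ],
  "grip_force": 50
}}

```text
time_s: 12.3
tool_pos: [0.5136, 0.0489, 0.0621]
tool_rot: [0.987, -0.163, 0.001, -0.0]
wrist_force: [0.4, -0.8, 8.1]
finger_gap: 0.227
```

>>> {"name": "send_rows", "arguments": {
  "deltas": [
    [0,0,0,3,4,0,1],
    [0,0,-1,6,7,0,1],
    [0,0,-1,6.5,8.5,0,1],
    [0,0,-1.2,6.5,8.5,0,1],
    [0,0,-1.2,6.5,8.5,0,1],
    [0,0,-1.2,6.5,8.5,0,1],
    [0,0,-1.2,6.5,8.5,0,1],
    [0,0,-1.2,6.5,8.5,0,1],
    [0,0,-1,6.5,8.5,0,1],
    [0,0,-0.4,7,8,0,1]
  ]
}}

```text
time_s: 13.3
tool_pos: [0.552, -0.0398, 0.0621]
tool_rot: [0.997, -0.08, -0.0, -0.001]
wrist_force: [-5.4, 10.7, 11.0]
finger_gap: 0.224
```

>>> {"name": "send_rows", "arguments": {
  "deltas": [
    [0,0,0,0,0,0,1],
    [0,0,0,0,0,0,1],
    [0,0,0,0,0,0,1]
  ]
}}

```text
time_s: 13.6
tool_pos: [0.5531, -0.0419, 0.0621]
tool_rot: [0.997, -0.081, 0.001, -0.0]
wrist_force: [-0.3, 0.8, 8.1]
finger_gap: 0.228
```

```bash
python3 - <<'E'
from h import *
snap('wrist','w4'); snap('scene','s4'); snap('top','top4'); st()
z=np.load('pics/w4.npz')['im'][...,::-1]; s=np.load('pics/s4.npz')['im'][...,::-1]; t=np.load('pics/top4.npz')['im'][...,::-1]
b=cv2.resize(s[100:260,220:380],None,fx=3,fy=3); 
q=cv2.resize(t[200:320,300:480],None,fx=2.6,fy=2.6)
cv2.imwrite('pics/c4.png',cv2.hconcat([cv2.resize(z,(320,240)),cv2.resize(t[180:330,320:470],(240,240),interpolation=cv2.INTER_CUBIC),cv2.resize(b,(240,240))]))
E
```

```text
{'time_s': 13.75, 'joints': [0.1434, 0.6547, -0.2483, 2.1094, 0.3776, 0.4176, -0.5652], 'tool_pos': [0.5531, -0.0418, 0.0621], 'tool_rot': [0.9967, -0.0811, 0.0006, -0.0001], 'wrist_force': [0.3035, 0.2625, 6.6722], 'finger_gap': 0.2277}
```

View pics/c4.png

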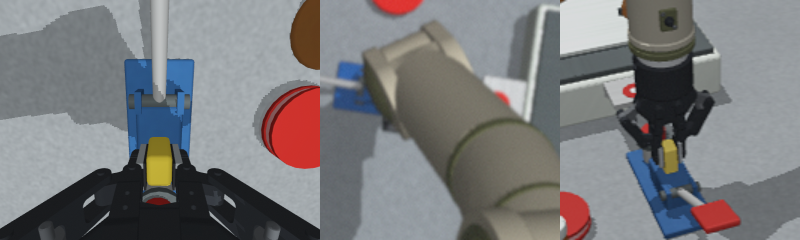

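The jack moved with the gripper, and the pad is still in the cup (red at wrist-tile (158,201)). One cross-check of the mark from the scene camera before sliding in.

```bash
python3 - <<'E'
from h import *
z=np.load('pics/scene0.npz'); hsv=cv2.cvtColor(z['im'],cv2.COLOR_RGB2HSV)
m=(((hsv[...,0]<8)|(hsv[...,0]>172))&(hsv[...,1]>120)&(hsv[...,2]>80)).astype(np.uint8)
m[:, :250]=0;m[:,290:]=0;m[:140]=0;m[175:]=0
c=max(cv2.findContours(m,cv2.RETR_EXTERNAL,cv2.CHAIN_APPROX_NONE)[0],key=len); e=cv2.fitEllipse(c);print(e)
mk=px('scene','scene0',*e[0],.083); print(mk.round(4), px('scene','scene0',*e[0]).round(4))
for a in (80.7,):
    d=np.array([np.cos(np.radians(a)),np.sin(np.radians(a))])
    for M in (mk[:2],np.array([.5278,-.1963])): print('origin target',(M+.075*d).round(4))
E
```

```text
((269.4506530761719, 159.9738311767578), (8.354068756103516, 15.263428688049316), 85.31361389160156)
[ 0.5277 -0.1966  0.083 ] [ 0.5287 -0.1943  0.0847]
origin target [ 0.5398 -0.1226]
origin target [ 0.5399 -0.1223]
```

>>> {"name": "send_rows", "arguments": {
  "deltas": [
    [0,0,0,0,4,0,1],
    [0,0,0,0,8,0,1],
    [0,0,0,0,9,0,1],
    [0,0,0,0,10,0,1],
    [0,0,0,0,10,0,1],
    [0,0,0,0,10,0,1],
    [0,0,0,0,10,0,1],
    [0,0,0,0,9,0,1],
    [0,0,0,0,8,0,1],
    [0,0,0,0,4,0,1]
  ]
}}

```text
time_s: 14.75
tool_pos: [0.5406, -0.1217, 0.0622]
tool_rot: [0.997, -0.081, 0.001, -0.001]
wrist_force: [2.2, 8.1, 5.8]
finger_gap: 0.224
```

>>> {"name": "send_rows", "arguments": {
  "deltas": [
    [0,0,0,0,0,0,1],
    [0,0,0,0,0,0,1],
    [0,0,0,0,0,0,1]
  ]
}}

```text
time_s: 15.05
tool_pos: [0.5405, -0.1223, 0.0621]
tool_rot: [0.997, -0.081, 0.001, -0.0]
wrist_force: [1.3, 3.3, 5.1]
finger_gap: 0.229
```

>>> {"name": "send_rows", "arguments": {
  "deltas": [
    [0,0,0,0,0,0,0.4],
    [0,0,0,0,0,0,0.1],
    [0,0,0,0,0,0,-0.2],
    [0,0,0,0,0,-15,-0.2],
    [0,0,0,0,0,-30,-0.2],
    [0,0,0,0,0,-45,-0.2],
    [0,0,0,0,0,-45,-0.2],
    [0,0,0,0,-40,-20,0.4],
    [0,0,0,0,-40,0,1],
    [0,0,0,0,0,0,1]
  ]
}}

```text
time_s: 16.05
tool_pos: [0.5535, -0.0385, 0.2176]
tool_rot: [0.997, -0.078, 0.001, -0.001]
wrist_force: [0.4, 0.8, 0.0]
finger_gap: 0.097
```

>>> {"name": "send_rows", "arguments": {
  "deltas": [
    [0,0,0,0,0,0,1],
    [0,0,0,0,0,0,1]
  ]
}}

```text
time_s: 16.25
tool_pos: [0.5519, -0.0451, 0.2158]
tool_rot: [0.997, -0.082, -0.001, 0.0]
wrist_force: [-0.1, 0.0, -0.5]
finger_gap: 0.001
```

```bash
python3 - <<'E'
from h import *
snap('wrist','w5'); snap('scene','s5'); st()
z=np.load('pics/w5.npz')['im'][...,::-1]; s=np.load('pics/s5.npz')['im'][...,::-1]
cv2.imwrite('pics/c5.png',cv2.hconcat([cv2.resize(z,(400,300)),cv2.resize(s[120:240,230:390],(400,300),interpolation=cv2.INTER_CUBIC)]))
E
```

```text
{'time_s': 16.35, 'joints': [0.2784, 0.4424, -0.4145, 1.991, 0.2538, 0.7589, -0.4508], 'tool_pos': [0.552, -0.0454, 0.2157], 'tool_rot': [0.9966, -0.0822, -0.0006, 0.0003], 'wrist_force': [0.3173, 0.0021, -0.0555], 'finger_gap': -0.0012}
```

View pics/c5.png

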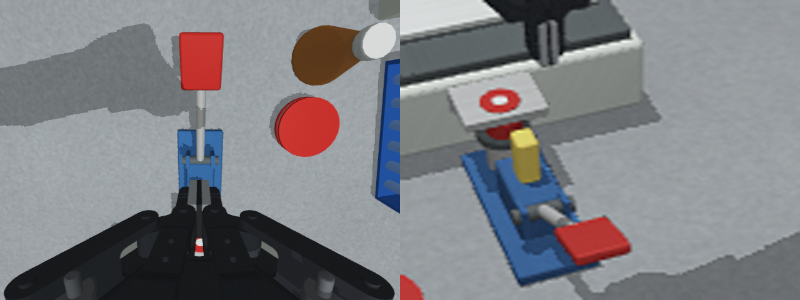

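The cup and pad are under the lug, with the red pad just visible below it at tile (505,130). The paddle is up, centred at about tile (201,62).

```bash
python3 - <<'E'
from h import *
print('paddle',px('wrist','w5',321,98,.122).round(4),px('wrist','w5',321,98).round(4))
z=np.load('pics/s5.npz'); hsv=cv2.cvtColor(z['im'],cv2.COLOR_RGB2HSV)
m=((hsv[...,0]>22)&(hsv[...,0]<35)&(hsv[...,1]>110)).astype(np.uint8); m[:,:250]=0;m[:,310:]=0;m[:150]=0;m[210:]=0
ys,xs=np.nonzero(m);print(xs.min(),xs.max(),ys.min(),ys.max())
print('grip',px('scene','s5',279.6,173.2,.094).round(4),px('scene','s5',279.6,173.2).round(4))
d=np.array([np.cos(np.radians(80.7)),np.sin(np.radians(80.7))]);print('exp paddle',(np.array([.5402,-.1225])+.1735*d).round(4))
E
```

```text
paddle [0.5697 0.0535 0.122 ] [0.5697 0.0534 0.1228]
274 285 171 192
grip [ 0.5374 -0.1248  0.094 ] [ 0.5371 -0.1252  0.0936]
exp paddle [0.5682 0.0487]
```

>>> {"name": "send_rows", "arguments": {
  "deltas": [
    [0,0,0,0,-30,10,1],
    [0,0,0,1,-38,20,1],
    [0,0,0,0,-30,25,1],
    [0,0,0,0,0,20,1],
    [0,0,0,0,0,5,1],
    [0,0,0,0,0,0,1],
    [0,0,0,0,0,0,1]
  ]
}}

```text
time_s: 17.05
tool_pos: [0.5696, 0.0512, 0.1369]
tool_rot: [0.997, -0.082, 0.0, 0.0]
wrist_force: [-0.5, -0.9, 0.6]
finger_gap: -0.002
```

>>> {"name": "send_rows", "arguments": {
  "deltas": [
    [0,0,0,0,0,6,1],
    [0,0,0,0,-2,6,1],
    [0,0,0,0,-3,7,1],
    [0,0,0,0,-3,7,1],
    [0,0,0,0,-3,7,1],
    [0,0,0,0,-2,7,1],
    [0,0,0,0,-2,7,1]
  ]
}}

```text
time_s: 17.75
tool_pos: [0.5721, 0.068, 0.0889]
tool_rot: [0.997, -0.081, 0.0, -0.0]
wrist_force: [0.2, 0.8, 6.8]
finger_gap: 0.002
```

>>> {"name": "send_rows", "arguments": {
  "deltas": [
    [0,0,0,0,-1,7,1],
    [0,0,0,0,-1,7,1],
    [0,0,0,0,-1,7,1],
    [0,0,0,0,-1,7,1],
    [0,0,0,0,0,7,1],
    [0,0,0,0,0,5,1],
    [0,0,0,0,0,3,1],
    [0,0,0,0,0,0,1],
    [0,0,0,0,0,0,1]
  ]
}}

```text
time_s: 18.65
tool_pos: [0.5732, 0.0742, 0.0465]
tool_rot: [0.997, -0.08, 0.001, -0.002]
wrist_force: [0.6, 7.1, 7.1]
finger_gap: -0.003
```

>>> {"name": "send_rows", "arguments": {
  "deltas": [
    [0,0,0,0,-1,1.5,1],
    [0,0,0,0,-1,1.5,1],
    [0,0,0,0,0,1,1],
    [0,0,0,0,0,0,1],
    [0,0,0,0,0,0,1]
  ]
}}

```text
time_s: 19.15
tool_pos: [0.5732, 0.0744, 0.0428]
tool_rot: [0.997, -0.081, 0.001, -0.001]
wrist_force: [-0.4, 2.0, 12.5]
finger_gap: -0.0
```

```bash
python3 - <<'E'
from h import *
snap('wrist','w6'); snap('scene','s6'); st()
z=np.load('pics/w6.npz')['im'][...,::-1]; s=np.load('pics/s6.npz')['im'][...,::-1]
cv2.imwrite('pics/c6.png',cv2.hconcat([cv2.resize(z,(400,300)),cv2.resize(s[120:240,230:390],(400,300),interpolation=cv2.INTER_CUBIC)]))
hsv=cv2.cvtColor(np.load('pics/s6.npz')['im'],cv2.COLOR_RGB2HSV)
m=((hsv[...,0]>22)&(hsv[...,0]<35)&(hsv[...,1]>110)).astype(np.uint8); m[:,:250]=0;m[:,310:]=0;m[:150]=0;m[210:]=0
ys,xs=np.nonzero(m);print(xs.min(),xs.max(),ys.min(),ys.max())
E
```

```text
{'time_s': 19.25, 'joints': [-0.05, 0.7036, -0.2623, 2.0633, 0.4194, 0.4229, -0.7996], 'tool_pos': [0.5732, 0.0744, 0.0428], 'tool_rot': [0.9967, -0.0808, 0.0008, -0.0006], 'wrist_force': [-0.3476, 1.708, 12.5947], 'finger_gap': 0.0013}
274 285 171 192
```

View pics/c6.png

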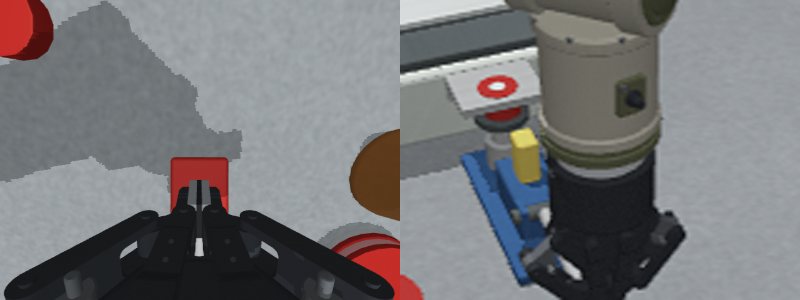

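The lug has visibly risen: the mark moved from tile (500,100) to (497,87), and the jack block's pixels are unchanged. I'll measure the rise.

```bash
python3 - <<'E'
from h import *
for t,(u,v) in [('s5',(270,160)),('s6',(268.8,154.8))]:
    z,c,T=pose('scene',t); hsv=cv2.cvtColor(z['im'],cv2.COLOR_RGB2HSV)
    m=(((hsv[...,0]<8)|(hsv[...,0]>172))&(hsv[...,1]>120)&(hsv[...,2]>80)).astype(np.uint8)
    m[:, :255]=0;m[:,283:]=0;m[:142]=0;m[167:]=0
    k=max(cv2.findContours(m,cv2.RETR_EXTERNAL,cv2.CHAIN_APPROX_NONE)[0],key=len); e=cv2.fitEllipse(k)
    P=np.array([px('scene',t,e[0][0]+i,e[0][1]+j) for i in (-4,-2,0,2,4) for j in (-2,0,2)])
    print(t,np.round(e[0],1),np.median(P,0).round(4))
E
```

```text
s5 [269.5 160. ] [ 0.5286 -0.1944  0.0848]
s6 [268.6 154.3] [ 0.5275 -0.1951  0.0971]
```

The lug is up about 12 mm. Next I let the handle rise along the same arc.

>>> {"name": "send_rows", "arguments": {
  "deltas": [
    [0,0,0,0,0,-6,1],
    [0,0,0,0,1,-10,1],
    [0,0,0,0,2,-10,1],
    [0,0,0,0,2,-10,1],
    [0,0,0,0,3,-10,1],
    [0,0,0,0,3,-10,1],
    [0,0,0,0,4,-10,1],
    [0,0,0,0,4,-10,1],
    [0,0,0,0,2,-10,1],
    [0,0,0,0,0,-10,1]
  ]
}}

```text
time_s: 20.25
tool_pos: [0.5687, 0.0515, 0.1386]
tool_rot: [0.997, -0.082, -0.001, 0.0]
wrist_force: [-0.1, -0.7, -0.0]
finger_gap: -0.003
```

>>> {"name": "send_rows", "arguments": {
  "deltas": [
    [0,0,0,0,0,-4,1],
    [0,0,0,0,0,0,1],
    [0,0,0,0,0,0,1],
    [0,0,0,0,0,0,1],
    [0,0,0,0,0,0,1]
  ]
}}

```text
time_s: 20.75
tool_pos: [0.569, 0.0525, 0.1418]
tool_rot: [0.997, -0.081, -0.0, 0.0]
wrist_force: [0.0, -0.2, 0.6]
finger_gap: -0.0
```

```bash
python3 - <<'E'
from h import *
snap('scene','s7'); snap('wrist','w7'); st()
t='s7'; z,c,T=pose('scene',t); hsv=cv2.cvtColor(z['im'],cv2.COLOR_RGB2HSV)
m=(((hsv[...,0]<8)|(hsv[...,0]>172))&(hsv[...,1]>120)&(hsv[...,2]>80)).astype(np.uint8)
m[:, :255]=0;m[:,283:]=0;m[:142]=0;m[167:]=0
k=max(cv2.findContours(m,cv2.RETR_EXTERNAL,cv2.CHAIN_APPROX_NONE)[0],key=len); e=cv2.fitEllipse(k)
P=np.array([px('scene',t,e[0][0]+i,e[0][1]+j) for i in (-4,-2,0,2,4) for j in (-2,0,2)])
print(t,np.round(e[0],1),np.median(P,0).round(4))
m=((hsv[...,0]>22)&(hsv[...,0]<35)&(hsv[...,1]>110)).astype(np.uint8); m[:,:250]=0;m[:,310:]=0;m[:150]=0;m[210:]=0
ys,xs=np.nonzero(m);print(xs.min(),xs.max(),ys.min(),ys.max())
# paddle heights from wrist depth
z,c,T=pose('wrist','w7'); hsv=cv2.cvtColor(z['im'],cv2.COLOR_RGB2HSV)
m=(((hsv[...,0]<8)|(hsv[...,0]>172))&(hsv[...,1]>120)&(hsv[...,2]>80))
m[:,:270]=0;m[:,370:]=0
P=np.array([px('wrist','w7',x,y) for y,x in zip(*np.nonzero(m))][::5]); print('paddle z range',np.percentile(P[:,2],[2,50,98]).round(4))
E
```

```text
{'time_s': 20.85, 'joints': [0.0629, 0.5568, -0.367, 2.0185, 0.3305, 0.6235, -0.6869], 'tool_pos': [0.5691, 0.0525, 0.1419], 'tool_rot': [0.9967, -0.0812, -0.0003, 0.0], 'wrist_force': [0.5081, 0.0558, -0.7769], 'finger_gap': -0.0}
s7 [269.5 160. ] [ 0.5286 -0.1944  0.0846]
275 285 181 192Traceback (most recent call last):
  File "<stdin>", line 15, in <module>
  File "h.py", line 16, in px
    z,c,T=pose(name,tag); r=np.array([(u-c['cx'])/c['fx'],(v-c['cy'])/c['fy'],1.])
          ~~~~^^^^^^^^^^
  File "h.py", line 9, in pose
    z=np.load(f'pics/{tag}.npz'); c=bot.calibration(name)
                                    ~~~~~~~~~~~~~~~^^^^^^
ValueError: time passes only in moves, steps and waits
```

The shaker is back down, with the mark at its original pixel, and the fingers are free of the paddle. Now the second stroke.

>>> {"name": "send_rows", "arguments": {
  "deltas": [
    [0,0,0,0,0,6,1],
    [0,0,0,0,0,6,1],
    [0,0,0,0,-2,6,1],
    [0,0,0,0,-3,7,1],
    [0,0,0,0,-3,7,1],
    [0,0,0,0,-3,7,1],
    [0,0,0,0,-2,7,1],
    [0,0,0,0,-2,7,1],
    [0,0,0,0,-1,7,1],
    [0,0,0,0,-1,7,1]
  ]
}}

```text
time_s: 21.85
tool_pos: [0.5724, 0.0712, 0.0753]
tool_rot: [0.997, -0.081, 0.001, -0.001]
wrist_force: [-1.8, 5.9, 8.8]
finger_gap: -0.002
```

>>> {"name": "send_rows", "arguments": {
  "deltas": [
    [0,0,0,0,-1,7,1],
    [0,0,0,0,-1,7,1],
    [0,0,0,0,-1,7,1],
    [0,0,0,0,-1,5,1],
    [0,0,0,0,0,4,1],
    [0,0,0,0,0,3,1],
    [0,0,0,0,0,1,1],
    [0,0,0,0,0,0,1],
    [0,0,0,0,0,0,1],
    [0,0,0,0,0,0,1]
  ]
}}

```text
time_s: 22.85
tool_pos: [0.5731, 0.0744, 0.0423]
tool_rot: [0.997, -0.081, 0.001, -0.001]
wrist_force: [-3.7, 2.7, 16.8]
finger_gap: 0.001
```

```bash
python3 - <<'E'
from h import *
snap('scene','s8'); st()
t='s8'; z,c,T=pose('scene',t); hsv=cv2.cvtColor(z['im'],cv2.COLOR_RGB2HSV)
m=(((hsv[...,0]<8)|(hsv[...,0]>172))&(hsv[...,1]>120)&(hsv[...,2]>80)).astype(np.uint8)
m[:, :255]=0;m[:,283:]=0;m[:142]=0;m[167:]=0
k=max(cv2.findContours(m,cv2.RETR_EXTERNAL,cv2.CHAIN_APPROX_NONE)[0],key=len); e=cv2.fitEllipse(k)
print(np.round(e[0],1),px('scene',t,*e[0]).round(4))
m=((hsv[...,0]>22)&(hsv[...,0]<35)&(hsv[...,1]>110)).astype(np.uint8); m[:,:250]=0;m[:,310:]=0;m[:150]=0;m[210:]=0
ys,xs=np.nonzero(m);print(xs.min(),xs.max(),ys.min(),ys.max())
cv2.imwrite('pics/c8.png',cv2.resize(z['im'][110:290,220:400,::-1],(540,540),interpolation=cv2.INTER_CUBIC))
E
```

```text
{'time_s': 22.9, 'joints': [-0.0497, 0.7045, -0.2631, 2.0638, 0.4224, 0.4219, -0.8026], 'tool_pos': [0.5731, 0.0745, 0.0423], 'tool_rot': [0.9967, -0.0808, 0.0008, -0.0006], 'wrist_force': [-3.4925, 3.4449, 17.3813], 'finger_gap': -0.0019}
[268.6 154.3] [ 0.5287 -0.1957  0.0993]
274 285 171 192
```

View pics/c8.png

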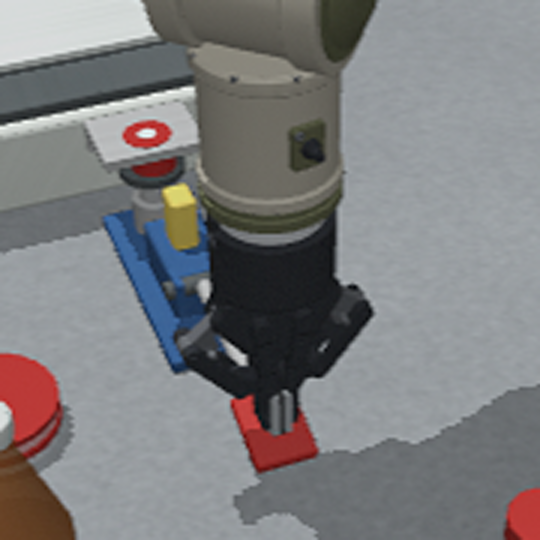

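The second stroke holds: lug raised (mark at crop (147,133), the same pixel as the first lift), jack unmoved, fingers pressing the paddle with about 17 N, and the arm well clear of the shaker.

```bash
python3 -c "
from h import *
st(); print(bot.hand_in())"
```

```text
{'time_s': 22.9, 'joints': [-0.0497, 0.7045, -0.2631, 2.0638, 0.4224, 0.4219, -0.8026], 'tool_pos': [0.5731, 0.0745, 0.0423], 'tool_rot': [0.9967, -0.0808, 0.0008, -0.0006], 'wrist_force': [-3.4925, 3.4449, 17.3813], 'finger_gap': -0.0019}
the job is handed in; nothing more can be done
None
```

I handed the job in at 22.9 s, with the paddle held down and the lug raised by the jack. The hand-in gives no verdict, so what follows is from my own checks.

I took the 36 mm red pad from the bin, seated it in the jack's cup and let go. I then slid the jack by its grip block until the cup was under the red mark, and pumped the handle down, fully up, and down again.

**Final state:**
- **Lift:** the mark is at the same image position as on the first stroke, which measured about 12 mm of rise. The second-stroke depth reading, a single pixel, suggested about 14 mm. That is more than the roughly 13 mm possible, so I take it as depth noise.
- **Paddle and jack:** the TCP is at z = 42 mm with about 17 N upward on the wrist, which matches the handle at its stop. The jack's grip block has not moved in the scene view.
- **Between strokes:** the mark returned exactly to its rest position and the fingers carried no load. The extra check of paddle height from the wrist camera failed with a script error, so the full return of the handle was inferred from this.
- **Cup position:** the scene camera's rough reading of the jack differed by about 3 mm from where the arm placed it, against the 15 mm allowed.
- **Clearance:** in the last picture the arm is well clear of the shaker. I did not measure the other pads, the flask or the dishes again at the end. Nothing I saw suggested they had been touched.

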